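# Try the tool-chest lid, free its catch if needed, hold it open

### The arm

A 6-joint arm with a two-finger parallel gripper is mounted at the origin on the work surface. World frame = base frame: x ahead of the robot, y to its left, z up, the work surface at z = 0. Lengths are in m, angles in rad, forces in N, time in s.
With the tool pointing down it reaches from about 0.3 to 0.875 m from the base axis. Payload 6.4 kg.
Tool frame: the origin (TCP) lies at the centre of the arm's flange, where the gripper is bolted on; the fingertips stand 173 mm ahead of it and the grasp point (between the pads) lies 155 mm ahead of it; z points along the fingers, y is the line along which they close (so a half turn about z gives the same grasp; the last joint's range is limited). The gripper opens to 85 mm and grips with 20 to 120 N. Pads are 22 mm wide; open, the fingers measure 114 mm over their backs; the gripper's body (76 mm by 85 mm) begins 54 mm behind the grasp point. The pads swing forward as they close: fully open they stand 13 mm farther back than shut.
Start: joints at [0.896, 0.181, 1.607, -0, 1.354, -0.206], TCP at [0.26, 0.513, 0.405] pointing down, gripper open.
Joint ranges: [-2.99, 2.99], [-0.89, 2.07], [0.3, 2.58], [-1.14, 4.28], [0, 2.63], [-3.12, 3.12]. Speed limits (rad/s): [2.57, 2.57, 3.01, 3.14, 3.14, 3.14].

### API

Orientations are given as a unit quaternion [w, x, y, z].
In Python, from bench import get_obs, camera, get_calibration, hand_in gives the robot as it stands. The module is installed in compiled form; this text tells all that it offers.
- The arm moves only by the tool drive_tool, never from a script. Its argument "increments" is a list of rows, each a list of 2 entries, a list of its own where there are three numbers: the shift along the tool's x, y, z normalised to -1 to 1, where 1 is 250 mm, then the turn about the tool's z normalised to -1 to 1, where 1 is 90 degrees. A call has exactly 8 rows; each row is the pose to reach, as a shift and turn from the pose commanded when the call began, along the tool's axes at that moment; what a row does not reach only later rows make up. A row lasts 1/8 s, in which the tool goes at most 62.5 mm and 10.7 degrees, less where a joint would pass 70% of its speed; a pose out of reach is approached as far as the arm can. A call with a number of a shift or a turn outside -1 to 1 is refused whole. A call with a gripper value outside its range is refused whole. "claw" is the closure, from 0 (fully open) to 1 (shut), set as the call begins (left out, the last holds). The fingers move at their own pace and stop on an object; the grip force is fixed at half the most. Time passes only in rows, so rows that repeat a pose let the fingers close, or fill a call up. It gives the time, the measured TCP pose, the force and the opening at its end, in the units of the state.
- get_obs(): the state, without advancing time (a new reading comes with each control period).
- camera(name): name is "scene" or "top" or "wrist"; returns the picture (420x560x3 uint8, blue, green, red); there is no depth.
- get_calibration(name): a dict with "K" (3x3 intrinsics, pixels), "origin" and "orientation" of the camera in the world. Camera axes: x right, y down, z forward; pixel columns grow to the right and rows downward; lengths in m; the calibration is good to about 2 mm. A picture is of the moment at which its call begins: read the wrist's pose just before it. get_calibration takes no time and is no camera call; for the wrist camera it gives the pose at the moment of the call.
- hand_in(): hands the job in, once; it reports no verdict.
The state is a dict: "time_s": time; "q": joint angles; "dq": joint speeds; "joint_efforts": joint torques, N m; "eef_pos": TCP position; "eef_rot": TCP orientation; "wrist_force": force on the tool from outside, world axes, zero at the start; "torque": the same for the moment, N m; "opening": opening from 0.0 (shut) to 1.0 (fully open).
Only numpy, scipy, OpenCV 4.12 (cv2) and the standard library are available. Lean on these libraries where they do the work, as an engineer would, in place of code of your own. Each camera call takes 0.05 s, during which the arm holds its last target. There are 200 camera calls.

### The job

Before touching the release, tug the tool chest's lid upward by its knob to learn whether the hidden hook has caught it. Only if it is caught, push the small steel release stub on the chest's deck strip fully back, away from you; if the lid comes freely, leave the release alone. Raise the lid to about 60 degrees and finish there, still holding it steadily by the knob with the gripper, without pushing the things lying around out of place.

Things in the scene. Friction and masses are not known exactly. Their poses are not given: they have to be found in the camera images.
- chest: wooden chest fixed to the bench, 240 (x) x 300 (y) x 112 mm tall; origin under its centre, +x to its back (hinge side, away from the robot). The lid, 12 mm thick, covers the left 240 mm of its top; the right 60 mm is a fixed deck strip. Lid top and deck top are both 112 mm above the bench. A hook inside may or may not have caught the lid; nothing outside shows it.
- lid (a joint): lid angle, rad: 0 shut, grows as the front edge rises, stop at 1.35. The lid weighs 0.3 to 0.65 kg, needs about 2 to 4 N at the knob to lift, and falls shut from any angle when let go. If the hook has caught it, it rises only about 0.02 rad (4 mm at the knob) and stops hard.
- lid_knob (a point): grip point of the lid's only knob: upright turned wood, its head a ball 30 mm across on a neck 16 mm across. The point is the ball's centre, 29 mm above the lid's top face (ball top 44 mm above it). z along the knob's axis (lid normal), x towards the hinge.
- lid_hinge (a point): point on the lid's hinge axis, 100 mm above the bench, straight behind the knob; y along the axis. When shut, the knob point lies 190 mm in front (-x) of it and 41 mm above it: as the lid opens, the knob moves on that arc, back as well as up (a long straight pull up would bind).
- release (a joint): travel in m of the hook's release slide: starts at 0 to 0.004, grows as its stub is pushed towards the chest's +x (back); end stop at 0.022. The hook lets go at about 0.016 and stays clear from then on; push right to the stop. Needs about 2 to 4 N and stays where it is left.
- release_top (a point): top of the release slide's upright steel stub, 18 mm across, standing 29 mm above the deck strip on the right front of the chest; the point is on its axis. Free deck in front (-x) of it: about 45 mm.
- gouge_a: carving gouge, wooden handle and steel blade, 270 mm long and 28 mm thick, lying in front of the chest; origin at the ferrule on the table, blade along its +x
- gouge_b: another such gouge, lying on the left of the table
- gouge_c: another such gouge, lying on the right of the table
- offcut: pale wood offcut 90 x 50 x 35 mm, left of the chest; origin under its centre
- wax_tin: round aluminium tin, 44 mm across and 22 mm tall, standing on the rear part of the chest's deck strip; origin under its centre
- mallet: carver's mallet lying on its side, head 76 mm thick and 110 mm long, right of the chest; origin on the table below the joint of head and handle
- carving: half-finished carving of pale wood, about 300 x 130 x 60 mm, far left; origin under its centre
- cork_block: cork sanding block 100 x 60 x 40 mm, right of the chest; origin under its centre

How it is judged:
By the outcome, as a careful person would: the job done as asked, in the order asked, and still so for the second after the job is handed in, while the arm keeps its last pose, push and grip.
It also fails if it takes over 53 s, if anything falls off the work surface, if the arm or the gripper's body presses on something with over 40 N, if the wrist force passes 120 N, or if a joint passes its speed limit or range.

## Working session

There is one attempt and no reset: what is moved stays moved. The work goes in short steps, Python scripts to look and compute and a tool call to move; the robot and the scene stay as the last step left them, time stands still between calls to the robot, and variables do not carry over. Pictures are saved under pics/ and viewed, on a budget of 10 in all, crops included, one or two more only if the job needs it, and the job is handed in when it is done.

Besides the shell and the picture viewer there is one more tool, called after "Call:" as a command line: name --argument value ..., lists and objects as JSON in quotes. drive_tool: Moves the arm, as the interface text tells. Its arguments: {"type":"object","properties":{"increments":{"type":"array","items":{"type":"array"}},"claw":{"type":"number"}},"required":["increments"]}

```bash
mkdir -p pics
python3 - <<'E'
from bench import *
import cv2,numpy as np
o=get_obs();print(o)
for n in("scene","top"):
    c=get_calibration(n);print(n,c)
    cv2.imwrite(f"pics/{n}0.png",camera(n))
E
```

```text
{'time_s': 0.0, 'q': array([ 8.95695166e-01,  1.81548647e-01,  1.60803554e+00, -1.57505276e-05,
        1.35381247e+00, -2.06311419e-01]), 'dq': array([ 1.22815643e-03, -9.16655680e-05, -8.96712233e-05,  1.47570888e-03,
        4.69746983e-04, -8.16071504e-04]), 'joint_efforts': array([ 3.98919083e-04, -4.44890893e+01, -3.51330006e+01, -2.85821452e-04,
        9.30068723e-03,  9.09725543e-06]), 'eef_pos': array([0.25961191, 0.51275892, 0.4037663 ]), 'eef_rot': array([-3.77817898e-04,  2.32252696e-01,  9.72655063e-01, -8.19091427e-04]), 'wrist_force': array([-0.35069293, -0.5002752 ,  0.2711263 ]), 'torque': array([ 0.00010627, -0.04854487,  0.0394277 ]), 'opening': 0.9985444501821003}
scene {'K': array([[510.19791715,   0.        , 275.35791614],
       [  0.        , 510.19791715, 214.00847394],
       [  0.        ,   0.        ,   1.        ]]), 'origin': array([1.22881291, 0.12384357, 1.25832348]), 'orientation': array([-0.1669899 ,  0.61975709,  0.74028256, -0.19999313])}
top {'K': array([[381.37931979,   0.        , 276.25018186],
       [  0.        , 381.37931979, 199.71264324],
       [  0.        ,   0.        ,   1.        ]]), 'origin': array([0.34825669, 0.00232416, 1.2128971 ]), 'orientation': array([ 0.07396102, -0.70222635,  0.70449012, -0.07142539])}
```

View pics/top0.png

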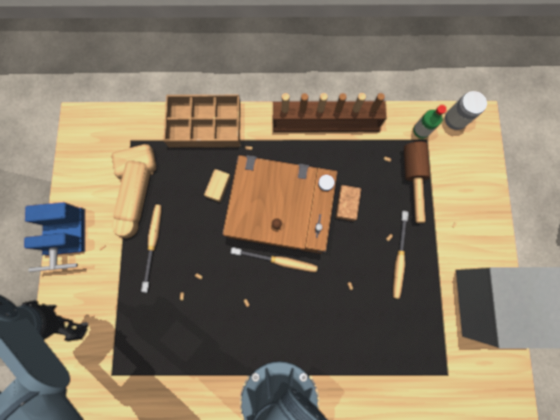

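View pics/scene0.png

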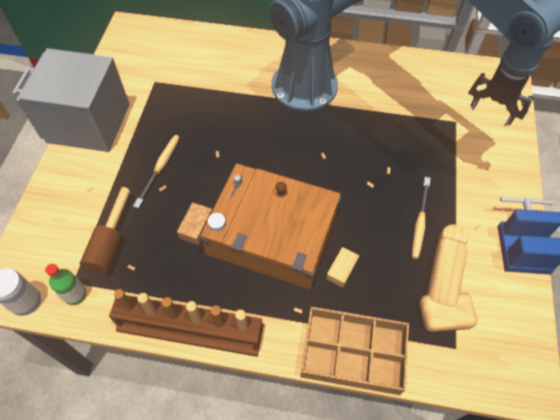

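```bash
cat > h.py <<'E'
from bench import *
import cv2,numpy as np
from scipy.spatial.transform import Rotation as R
def rot(q): return R.from_quat(np.roll(q,-1))
def ray(c,uv):
    d=np.linalg.inv(c["K"])@np.array([uv[0],uv[1],1.]); return c["origin"],rot(c["orientation"]).apply(d/np.linalg.norm(d))
def plane(c,uv,z):
    o,d=ray(c,uv); return o+d*(z-o[2])/d[2]
def tri(obs):
    A=np.zeros((3,3));b=np.zeros(3)
    for c,uv in obs:
        o,d=ray(c,uv);P=np.eye(3)-np.outer(d,d);A+=P;b+=P@o
    x=np.linalg.solve(A,b)
    return x,[np.linalg.norm(np.cross(x-ray(c,uv)[0],ray(c,uv)[1])) for c,uv in obs]
E
python3 - <<'E'
from h import *
t=cv2.imread("pics/top0.png");s=cv2.imread("pics/scene0.png")
a=cv2.resize(t[145:265,215:355],None,fx=4,fy=4,interpolation=cv2.INTER_CUBIC)
b=cv2.resize(s[155:295,190:350],None,fx=4,fy=4,interpolation=cv2.INTER_CUBIC)
cv2.imwrite("pics/a.png",a);cv2.imwrite("pics/b.png",b)
E
```

```text
(no output)
```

View pics/a.png

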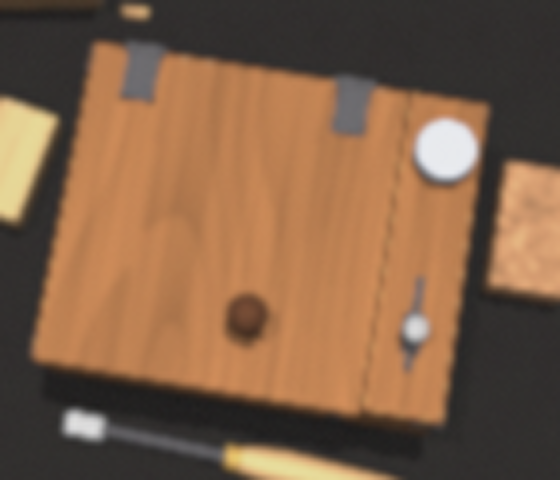

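View pics/b.png

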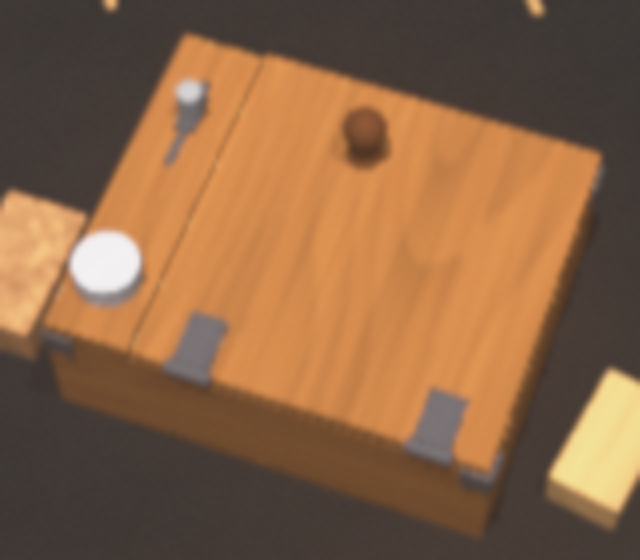

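Run:
```python
from h import *
T=get_calibration("top");S=get_calibration("scene")
pa=lambda x,y:((x+.5)/4-.5+215,(y+.5)/4-.5+145)
pb=lambda x,y:((x+.5)/4-.5+190,(y+.5)/4-.5+155)
for n,a,b in [("knob",(247,316),(365,131)),("rel",(416,326),(190,92)),("tin",(445,150),(106,263)),
 ("FL",(33,360),(602,152)),("FR",(443,425),(187,35)),("BR",(489,103),(48,330)),("BL",(92,42),(495,470))]:
    z={"knob":.141,"rel":.141,"tin":.134}.get(n,.112)
    x,r=tri([(T,pa(*a)),(S,pb(*b))]);print(n,x.round(4),np.round(r,4),plane(T,pa(*a),z).round(4),plane(S,pb(*b),z).round(4))
def w(a): return plane(T,pa(*a),.112)
for p,q in [((33,360),(92,42)),((443,425),(489,103)),((443,425),(33,360)),((489,103),(92,42)),((364,412),(408,95))]:
    d=w(q)-w(p);print(np.degrees(np.arctan2(d[1],d[0])),np.linalg.norm(d))
```

```text
knob [0.5036 0.0069 0.1357] [0.0012 0.0012] [0.503  0.0057 0.141 ] [0.5069 0.0086 0.141 ]
rel [ 0.4955 -0.1125  0.1388] [0.0015 0.0015] [ 0.4954 -0.1138  0.141 ] [ 0.4969 -0.1105  0.141 ]
tin [ 0.6267 -0.1386  0.1289] [0.001 0.001] [ 0.6256 -0.139   0.134 ] [ 0.6294 -0.1364  0.134 ]
FL [0.4757 0.1626 0.1097] [0.0015 0.0015] [0.4756 0.1608 0.112 ] [0.4769 0.1639 0.112 ]
FR [ 0.428  -0.1326  0.1064] [0.0026 0.0026] [ 0.4279 -0.1345  0.112 ] [ 0.4318 -0.1287  0.112 ]
BR [ 0.6685 -0.1725  0.1055] [0.0044 0.0044] [ 0.6674 -0.1759  0.112 ] [ 0.6716 -0.1663  0.112 ]
BL [0.7168 0.1242 0.1105] [0.0016 0.0016] [0.7164 0.1224 0.112 ] [0.7172 0.1257 0.112 ]
-9.059451611785011 0.243913018255893
-9.810760879384706 0.24303239956016198
80.82875013284117 0.299072647648725
80.65904142975724 0.302262475459231
-8.980367814176008 0.2394272402861058
```

Call:
drive_tool --increments '[[[-0.08,-0.06,0],-0.02],[[-0.2,-0.15,0],-0.05],[[-0.33,-0.25,0],-0.08],[[-0.46,-0.35,0],-0.11],[[-0.59,-0.45,0],-0.14],[[-0.72,-0.55,0],-0.17],[[-0.84,-0.64,0],-0.196],[[-0.89,-0.68,0],-0.196]]' --claw 0

```text
time_s: 1.1
eef_pos: [0.382, 0.2594, 0.4044]
eef_rot: [-0.0, 0.081, 0.997, -0.0]
wrist_force: [-0.1, -0.4, -0.0]
opening: 1.003
```

```bash
cat >> h.py <<'E'
PHI=np.radians(-9.25); EX=np.array([np.cos(PHI),np.sin(PHI),0]); EY=np.array([-EX[1],EX[0],0]); EZ=np.array([0,0,1.])
KN=np.array([.504,.007,.141])
def st():
    o=get_obs(); r=rot(o["eef_rot"]); return o,r
def togo(target,yaw=80.75):
    "print norm. increments bringing grasp point (155 ahead) to target"
    o,r=st(); d=np.asarray(target)-(o["eef_pos"]+r.apply([0,0,.155]))
    y=r.apply([0,1,0]); a=np.degrees(np.arctan2(y[1],y[0])); 
    print("t",round(o["time_s"],2),"inc",(r.inv().apply(d)/.25).round(3),"turn",round(-(yaw-a)/90,3),"gp",(o["eef_pos"]+r.apply([0,0,.155])).round(4),"tilt",r.apply([0,0,1]).round(3),"F",o["wrist_force"].round(2),"op",round(o["opening"],3))
E
python3 -c "
from h import *
togo(KN+[0,0,.1])"
```

```text
t 1.1 inc [-0.646 -0.917  0.034] turn -0.001 gp [0.3819 0.2593 0.2494] tilt [-0. -0. -1.] F [-0.11 -0.35 -0.03] op 1.003
```

Call:
drive_tool --increments '[[[-0.05,-0.07,0],0],[[-0.14,-0.2,0],0],[[-0.25,-0.36,0],0],[[-0.36,-0.52,0],0],[[-0.47,-0.68,0],0],[[-0.57,-0.82,0],0],[[-0.63,-0.9,0.02],0],[[-0.646,-0.917,0.034],0]]'

```text
time_s: 2.1
eef_pos: [0.5046, 0.0079, 0.3957]
eef_rot: [-0.0, 0.082, 0.997, 0.0]
wrist_force: [-0.4, 0.6, -1.0]
opening: 1.001
```

```bash
python3 -c "
from h import *
togo(KN)
c=get_calibration('wrist');print(c)
im=camera('wrist');cv2.imwrite('pics/w1.png',im)"
```

```text
t 2.1 inc [ 0.001 -0.004  0.399] turn -0.001 gp [0.5044 0.0079 0.2407] tilt [-0.001  0.    -1.   ] F [-0.43  0.65 -0.98] op 1.001
{'K': array([[323.59396494,   0.        , 280.33259171],
       [  0.        , 323.59396494, 212.12098842],
       [  0.        ,   0.        ,   1.        ]]), 'origin': array([0.43056269, 0.02055148, 0.3640454 ]), 'orientation': array([0.11303926, 0.75394105, 0.63996117, 0.09614949])}
```

View pics/w1.png

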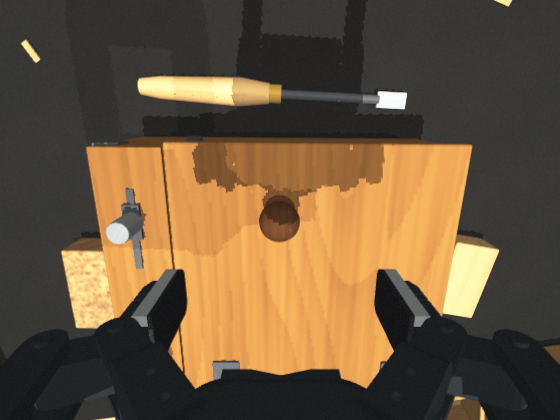

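```bash
python3 -c "
from h import *
c=get_calibration('wrist')
k=plane(c,(279.5,218.5),.141);r=plane(c,(117.5,232),.141);print(k,r)
d=(r-k);print('rel in chest',d@EX,d@EY)
a=plane(c,(166,144),.112);b=plane(c,(470,146.5),.112);d=b-a;print(np.degrees(np.arctan2(d[1],d[0])),np.linalg.norm(d),(k-a)@EX)
a=plane(c,(163,148),.112);b=plane(c,(183,372),.112);d=b-a;print(np.degrees(np.arctan2(d[1],d[0])))
togo(k)
"
```

```text
[0.50230732 0.00849581 0.141     ] [ 0.49337272 -0.11040293  0.141     ]
rel in chest 0.010293664550181629 -0.11878879359495552
80.23224420682524 0.23258367418842743 0.050455850869310905
-10.198586016362144
t 2.15 inc [ 0.007 -0.     0.396] turn -0.001 gp [0.5041 0.0083 0.2401] tilt [-0.002  0.001 -1.   ] F [ 0.24 -0.46 -0.05] op 0.997
```

Call:
drive_tool --increments '[[[0,0,0.03],0.003],[[0.005,0,0.09],0.003],[[0.005,0,0.16],0.003],[[0.005,0,0.23],0.003],[[0.005,0,0.3],0.003],[[0.005,0,0.36],0.003],[[0.005,0,0.39],0.003],[[0.005,0,0.4],0.003]]'

```text
time_s: 3.15
eef_pos: [0.5029, 0.0088, 0.2957]
eef_rot: [-0.0, 0.083, 0.997, 0.0]
wrist_force: [0.2, -0.7, -0.5]
opening: 1.0
```

Call:
drive_tool --increments '[[[0,0,0],0],[[0,0,0],0],[[0,0,0],0],[[0,0,0],0],[[0,0,0],0],[[0,0,0],0],[[0,0,0],0],[[0,0,0],0]]' --claw 1

```text
time_s: 4.15
eef_pos: [0.503, 0.0078, 0.2971]
eef_rot: [0.0, 0.083, 0.997, -0.001]
wrist_force: [-3.6, -5.5, 5.4]
opening: 0.318
```

```bash
python3 -c "
from h import *
togo([.5025,.008,.141])
cv2.imwrite('pics/w2.png',camera('wrist'))"
```

```text
t 4.15 inc [0.003 0.002 0.005] turn -0.003 gp [0.5031 0.0074 0.1421] tilt [ 0.    -0.003 -1.   ] F [-3.61 -5.49  5.42] op 0.318
```

View pics/w2.png

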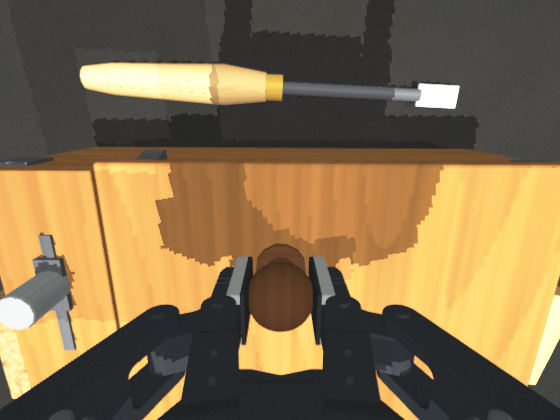

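Call:
drive_tool --increments '[[[0,0,-0.008],0],[[-0.001,0,-0.016],0],[[-0.002,0,-0.024],0],[[-0.004,0,-0.032],0],[[-0.005,0,-0.04],0],[[-0.005,0,-0.04],0],[[-0.005,0,-0.04],0],[[-0.005,0,-0.04],0]]'

```text
time_s: 5.2
eef_pos: [0.5048, 0.0075, 0.3064]
eef_rot: [0.001, 0.083, 0.997, -0.001]
wrist_force: [4.8, -6.9, -5.5]
opening: 0.318
```

```bash
python3 -c "
from h import *
togo([.5025,.008,.141])
im=camera('wrist');cv2.imwrite('pics/w3.png',im)"
```

```text
t 5.2 inc [0.011 0.002 0.042] turn -0.003 gp [0.5052 0.007  0.1514] tilt [ 0.002 -0.003 -1.   ] F [ 4.85 -6.87 -5.53] op 0.318
```

Call:
drive_tool --increments '[[[-0.003,0,-0.01],0],[[-0.007,0,-0.02],0],[[-0.012,0,-0.03],0],[[-0.018,0,-0.042],0],[[-0.018,0,-0.042],0],[[-0.018,0,-0.042],0],[[-0.018,0,-0.042],0],[[-0.018,0,-0.042],0]]'

```text
time_s: 6.25
eef_pos: [0.5083, 0.0069, 0.3161]
eef_rot: [-0.001, 0.083, 0.997, -0.001]
wrist_force: [0.7, -6.2, -4.8]
opening: 0.316
```

```bash
python3 -c "
from h import *
togo([.5025,.008,.141])
im=camera('wrist');s=camera('scene')
a=cv2.resize(s[155:295,190:350],(480,420),interpolation=cv2.INTER_CUBIC)
cv2.imwrite('pics/w4.png',np.hstack([cv2.resize(im,(320,420)),a]))"
```

```text
t 6.25 inc [0.023 0.002 0.081] turn -0.003 gp [0.508  0.0066 0.1611] tilt [-0.001 -0.002 -1.   ] F [ 0.71 -6.18 -4.8 ] op 0.316
```

View pics/w4.png

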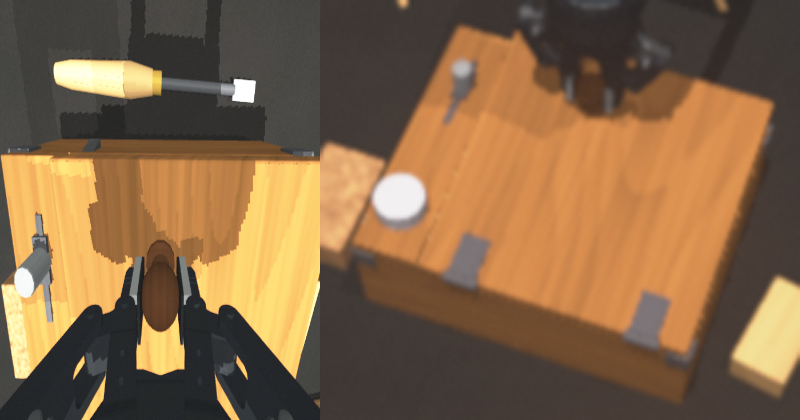

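```bash
python3 -c "
import numpy as np
f=lambda t:np.array([-.19*np.cos(t)+.041*np.sin(t),.19*np.sin(t)+.041*np.cos(t)])
k=[.11,.43,.75,1.047]
for a,b in zip(k,k[1:]):
  print([[ -round(v,3) for v in (f(t)-f(a))/.25] for t in np.linspace(a,b,9)[1:]])
"
```

```text
[[np.float64(-0.01), np.float64(-0.029)], [np.float64(-0.022), np.float64(-0.058)], [np.float64(-0.035), np.float64(-0.087)], [np.float64(-0.049), np.float64(-0.114)], [np.float64(-0.064), np.float64(-0.142)], [np.float64(-0.08), np.float64(-0.168)], [np.float64(-0.097), np.float64(-0.194)], [np.float64(-0.115), np.float64(-0.219)]]
[[np.float64(-0.019), np.float64(-0.025)], [np.float64(-0.039), np.float64(-0.048)], [np.float64(-0.06), np.float64(-0.071)], [np.float64(-0.082), np.float64(-0.093)], [np.float64(-0.105), np.float64(-0.114)], [np.float64(-0.129), np.float64(-0.135)], [np.float64(-0.153), np.float64(-0.154)], [np.float64(-0.178), np.float64(-0.172)]]
[[np.float64(-0.024), np.float64(-0.016)], [np.float64(-0.049), np.float64(-0.031)], [np.float64(-0.074), np.float64(-0.045)], [np.float64(-0.099), np.float64(-0.059)], [np.float64(-0.125), np.float64(-0.071)], [np.float64(-0.152), np.float64(-0.082)], [np.float64(-0.179), np.float64(-0.093)], [np.float64(-0.206), np.float64(-0.102)]]
```

Call:
drive_tool --increments '[[[-0.01,-0.001,-0.029],0],[[-0.022,-0.002,-0.058],0],[[-0.035,-0.003,-0.087],0],[[-0.049,-0.004,-0.114],0],[[-0.064,-0.004,-0.142],0],[[-0.08,-0.004,-0.168],0],[[-0.097,-0.004,-0.194],0],[[-0.115,-0.004,-0.219],0]]'

```text
time_s: 7.35
eef_pos: [0.537, 0.0017, 0.3712]
eef_rot: [-0.0, 0.083, 0.997, -0.0]
wrist_force: [-3.1, -3.5, -4.4]
opening: 0.318
```

```bash
python3 -c "
from h import *
togo([.5025,.008,.141])"
```

```text
t 7.35 inc [0.14  0.003 0.301] turn -0.003 gp [0.5369 0.0016 0.2162] tilt [-0.    -0.001 -1.   ] F [-3.13 -3.47 -4.43] op 0.318
```

Tracking well; continue the arc.

Call:
drive_tool --increments '[[[-0.019,0,-0.025],0],[[-0.039,0,-0.048],0],[[-0.06,0,-0.071],0],[[-0.082,-0.001,-0.093],0],[[-0.105,-0.001,-0.114],0],[[-0.129,-0.002,-0.135],0],[[-0.153,-0.002,-0.154],0],[[-0.178,-0.002,-0.172],0]]'

```text
time_s: 8.35
eef_pos: [0.581, -0.0061, 0.4127]
eef_rot: [-0.001, 0.083, 0.997, 0.0]
wrist_force: [5.3, -4.0, -12.8]
opening: 0.313
```

Call:
drive_tool --increments '[[[-0.024,0,-0.016],0],[[-0.049,0,-0.031],0],[[-0.074,0,-0.045],0],[[-0.099,0,-0.059],0],[[-0.125,0,-0.071],0],[[-0.152,0,-0.082],0],[[-0.179,0,-0.093],0],[[-0.206,0,-0.102],0]]'

```text
time_s: 9.35
eef_pos: [0.6319, -0.0139, 0.4413]
eef_rot: [0.001, 0.083, 0.997, 0.0]
wrist_force: [-0.3, 0.3, 0.3]
opening: -0.002
```

Call:
drive_tool --increments '[[[0,0,0],0],[[0,0,0],0],[[0,0,0],0],[[0,0,0],0],[[0,0,0],0],[[0,0,0],0],[[0,0,0],0],[[0,0,0],0]]'

```text
time_s: 10.35
eef_pos: [0.6314, -0.0142, 0.44]
eef_rot: [0.0, 0.083, 0.997, -0.0]
wrist_force: [-0.7, -0.6, -0.5]
opening: -0.002
```

```bash
python3 -c "
from h import *
k0=np.array([.5035,.0075,.141]);h=k0+.19*EX;h[2]=.1
togo(k0)
o,r=st();v=o['eef_pos']+r.apply([0,0,.155])-h
x,z=v@EX,v[2];print('theta',np.degrees(np.arctan2(z,-x)-np.arctan2(.041,.19)),'R',np.hypot(x,z),.1944,'y',v@EY)
a=camera('wrist');b=camera('scene')
cv2.imwrite('pics/e.png',np.hstack([cv2.resize(a,(400,300)),cv2.resize(b,(400,300))]))"
```

```text
t 10.35 inc [0.519 0.001 0.576] turn -0.003 gp [ 0.6314 -0.0142  0.285 ] tilt [ 0. -0. -1.] F [-0.74 -0.62 -0.48] op -0.002
theta 59.77121748760576 R 0.19454494300478334 0.1944 y -0.0008381416804225329
```

View pics/e.png

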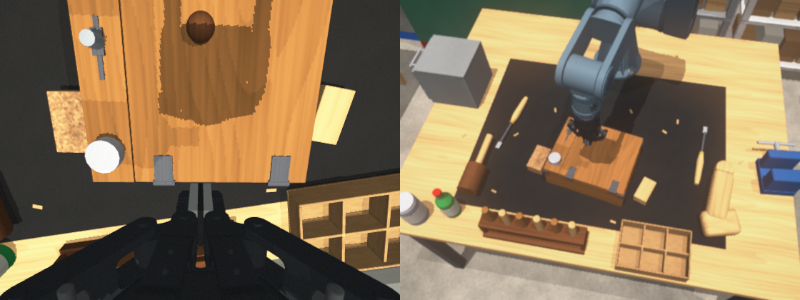

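Run:
```python
from h import *
c=get_calibration('wrist');o,r=st();rc=rot(c['orientation'])
w=cv2.imread('pics/w2.png');
S=4;im=cv2.resize(w[230:370,190:370],None,fx=S,fy=S,interpolation=cv2.INTER_CUBIC)
for d in(.13,.14,.15,.155,.16,.173):
  for x in (0,):
   for y in(-.0135,.0135):
    p=rc.inv().apply(o['eef_pos']+r.apply([x,y,d])-c['origin']);p=c['K']@p/p[2]
    print(d,y,p[:2].round(1))
    cv2.circle(im,(int((p[0]-190)*S),int((p[1]-230)*S)),3,(0,255,0) if d!=.155 else (0,0,255),-1)
cv2.imwrite('pics/z.png',im)
```

```text
0.13 -0.0135 [241.4 331.3]
0.13 0.0135 [316.7 331.3]
0.14 -0.0135 [244.4 314.6]
0.14 0.0135 [313.9 314.6]
0.15 -0.0135 [246.9 300.3]
0.15 0.0135 [311.5 300.3]
0.155 -0.0135 [248.1 293.9]
0.155 0.0135 [310.5 293.9]
0.16 -0.0135 [249.1 287.9]
0.16 0.0135 [309.5 287.9]
0.173 -0.0135 [251.6 274.1]
0.173 0.0135 [307.2 274.1]
```

View pics/z.png

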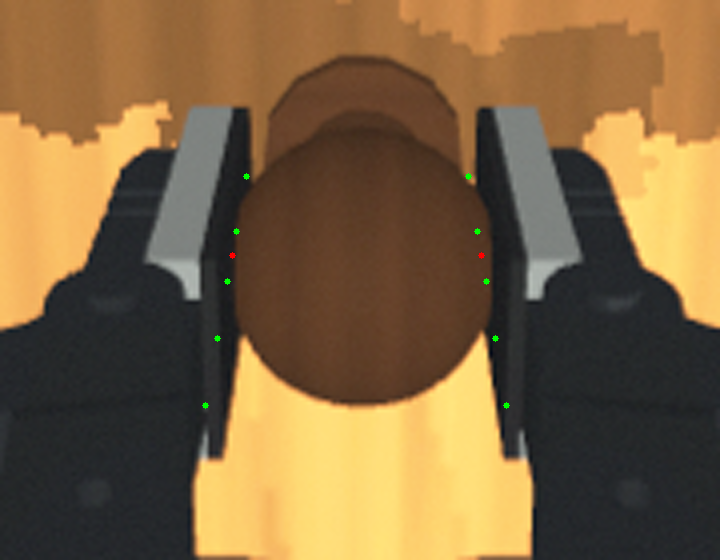

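Call:
drive_tool --increments '[[[0.04,0,0],0],[[0.11,0,0],0],[[0.2,0,0],0],[[0.29,0,0.02],0],[[0.38,0,0.08],0],[[0.46,0,0.14],0],[[0.51,0,0.2],0],[[0.522,0,0.22],0]]' --claw 0

```text
time_s: 11.45
eef_pos: [0.5015, 0.0077, 0.3842]
eef_rot: [-0.001, 0.083, 0.997, 0.0]
wrist_force: [0.9, -1.1, 0.8]
opening: 1.001
```

```bash
cat >> h.py <<'E'
K0=np.array([.5035,.0075,.141])
def ball(n):
    im=camera('wrist');cv2.imwrite(f'pics/{n}.png',im)
    a=im.astype(int);m=((a[...,2]<125)&(a[...,2]-a[...,0]>22)).astype(np.uint8)
    m=cv2.morphologyEx(m,cv2.MORPH_OPEN,np.ones((3,3)))
    N,l,s,c=cv2.connectedComponentsWithStats(m[200:400,200:360])
    for i in range(1,N):
        if s[i,4]>300: print('blob',s[i]+[200,200,0,0,0],c[i].round(1)+200)
def full(n):
    togo(K0); h=K0+.19*EX;h[2]=.1
    o,r=st();v=o['eef_pos']+r.apply([0,0,.155])-h;x,z=v@EX,v[2]
    print('theta',np.arctan2(z,-x)-np.arctan2(.041,.19),'R',np.hypot(x,z),'tq',o['torque'].round(2));ball(n)
E
python3 - <<'E'
from h import *
full('g0')
c=get_calibration('wrist');im=camera('wrist');a=im.astype(int)
m=((a[...,2]<125)&(a[...,2]-a[...,0]>22)).astype(np.uint8)
m=cv2.morphologyEx(m,cv2.MORPH_OPEN,np.ones((3,3)))
N,l,s,ce=cv2.connectedComponentsWithStats(m)
for i in range(1,N):
    if s[i,4]>400: print(s[i],ce[i],plane(c,ce[i],.141))
E
```

```text
t 11.45 inc [-0.01   0.001  0.353] turn -0.003 gp [0.5012 0.0077 0.2292] tilt [-0.001  0.    -1.   ] F [ 0.91 -1.13  0.8 ] op 1.001
theta 0.37915985225643334 R 0.23164112723515135 tq [ 0.02  0.07 -0.01]
blob [ 260  202   41   47 1166] [279.9 221.4]
[114 140  70  13 622] [147.64469453 145.77491961] [ 0.43358349 -0.06707541  0.141     ]
[ 196  141  247    9 1764] [315.43253968 144.65759637] [0.45066036 0.03949561 0.141     ]
[ 260  202   41   48 1200] [280.2275     221.93833333] [0.49865697 0.00853595 0.141     ]
```

Call:
drive_tool --increments '[[[0,0,0.03],0],[[-0.002,0,0.08],0],[[-0.004,0,0.14],0],[[-0.004,0,0.21],0],[[-0.004,0,0.27],0],[[-0.004,0,0.32],0],[[-0.004,0,0.347],0],[[-0.004,0,0.355],0]]'

```text
time_s: 12.55
eef_pos: [0.5037, 0.0072, 0.2958]
eef_rot: [-0.0, 0.083, 0.997, 0.0]
wrist_force: [-0.7, 0.1, 0.3]
opening: 0.995
```

Call:
drive_tool --increments '[[[0,0,0],0],[[0,0,0],0],[[0,0,0],0],[[0,0,0],0],[[0,0,0],0],[[0,0,0],0],[[0,0,0],0],[[0,0,0],0]]' --claw 1

```text
time_s: 13.55
eef_pos: [0.5038, 0.0072, 0.2969]
eef_rot: [0.0, 0.083, 0.997, -0.0]
wrist_force: [-2.3, 0.0, 5.7]
opening: 0.317
```

```bash
python3 -c "
from h import *
full('g1')"
```

```text
t 13.55 inc [0.002 0.001 0.004] turn -0.003 gp [0.504  0.0071 0.1419] tilt [ 0.001 -0.    -1.   ] F [-2.29  0.02  5.71] op 0.317
theta 0.00506051321733364 R 0.1940671634010812 tq [ 0.1   0.32 -0.05]
blob [ 249  243   64   87 4447] [280.4 287.4]
```

```bash
python3 -c "
import numpy as np
f=lambda t:np.array([-.19*np.cos(t)+.041*np.sin(t),.19*np.sin(t)+.041*np.cos(t)])
k=[0,.25,.5,.7,.88,1.05]
for a,b in zip(k,k[1:]):
  print([[ -float(round(v,3)) for v in (f(t)-f(a))/.25] for t in np.linspace(a,b,8)[1:]])
"
```

```text
[[-0.006, -0.027], [-0.014, -0.054], [-0.022, -0.08], [-0.031, -0.107], [-0.041, -0.132], [-0.052, -0.158], [-0.064, -0.183]]
[[-0.013, -0.025], [-0.027, -0.049], [-0.041, -0.072], [-0.056, -0.096], [-0.073, -0.118], [-0.09, -0.14], [-0.107, -0.161]]
[[-0.015, -0.017], [-0.03, -0.033], [-0.046, -0.049], [-0.062, -0.064], [-0.078, -0.079], [-0.095, -0.093], [-0.113, -0.107]]
[[-0.016, -0.012], [-0.032, -0.024], [-0.049, -0.035], [-0.066, -0.046], [-0.083, -0.056], [-0.1, -0.066], [-0.118, -0.075]]
[[-0.017, -0.008], [-0.034, -0.017], [-0.051, -0.024], [-0.069, -0.031], [-0.086, -0.038], [-0.104, -0.045], [-0.122, -0.051]]
```

Call:
drive_tool --increments '[[[-0.006,0,-0.027],0],[[-0.014,0,-0.054],0],[[-0.022,0,-0.08],0],[[-0.031,0,-0.107],0],[[-0.041,0,-0.132],0],[[-0.052,0,-0.158],0],[[-0.064,0,-0.183],0],[[-0.064,0,-0.183],0]]'

```text
time_s: 14.6
eef_pos: [0.5195, 0.0045, 0.3424]
eef_rot: [-0.0, 0.083, 0.997, -0.0]
wrist_force: [1.9, -1.2, -5.6]
opening: 0.317
```

```bash
python3 -c "
from h import *
full('g2')"
```

```text
t 14.6 inc [0.065 0.002 0.186] turn -0.003 gp [0.5195 0.0045 0.1874] tilt [-0. -0. -1.] F [ 1.86 -1.24 -5.57] op 0.317
theta 0.25360277623959515 R 0.19443084490303544 tq [-0.2   0.16  0.07]
blob [ 249  232   64   96 4850] [280.3 281.6]
```

Call:
drive_tool --increments '[[[-0.013,0,-0.025],0],[[-0.027,0,-0.049],0],[[-0.041,0,-0.072],0],[[-0.056,0,-0.096],0],[[-0.073,0,-0.118],0],[[-0.09,0,-0.14],0],[[-0.107,0,-0.161],0],[[-0.107,0,-0.161],0]]'

```text
time_s: 15.65
eef_pos: [0.5469, -0.0003, 0.3827]
eef_rot: [0.002, 0.083, 0.997, -0.0]
wrist_force: [7.6, -3.5, -10.8]
opening: 0.314
```

```bash
python3 -c "
from h import *
full('g3')"
```

```text
t 15.65 inc [0.18  0.002 0.346] turn -0.003 gp [ 5.474e-01 -3.000e-04  2.277e-01] tilt [ 0.003 -0.    -1.   ] F [  7.64  -3.46 -10.81] op 0.314
theta 0.5080237336223429 R 0.19347663403233886 tq [-0.32 -0.96 -0.09]
blob [ 249  217   64  102 4815] [279.9 271.7]
```

```bash
python3 -c "
import cv2,numpy as np
cv2.imwrite('pics/m.png',np.hstack([cv2.resize(cv2.imread(f'pics/g{i}.png')[190:360,205:355],None,fx=2.6,fy=2.6) for i in (2,3)]))"
```

```text
(no output)
```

View pics/m.png

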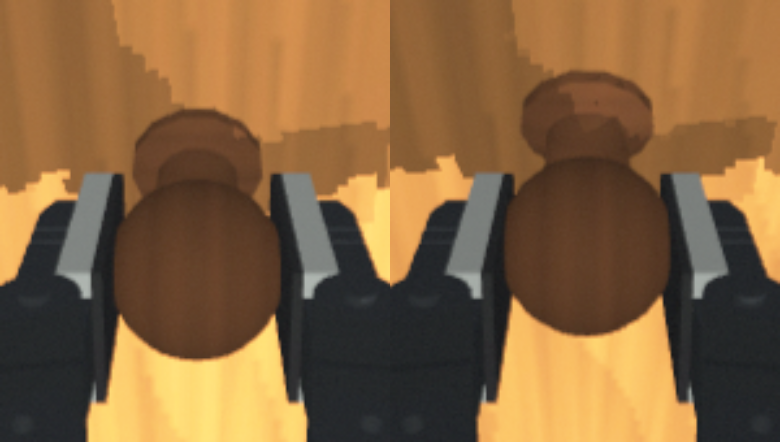

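Call:
drive_tool --increments '[[[0.017,0,0.021],0],[[0.034,0,0.043],0],[[0.051,0,0.065],0],[[0.066,0,0.089],0],[[0.08,0,0.112],0],[[0.094,0,0.136],0],[[0.107,0,0.161],0],[[0.119,0,0.186],0]]'

```text
time_s: 16.7
eef_pos: [0.515, 0.0054, 0.3352]
eef_rot: [-0.003, 0.082, 0.997, -0.0]
wrist_force: [-8.4, -0.7, 2.4]
opening: 0.318
```

Call:
drive_tool --increments '[[[0.011,0,0.026],0],[[0.021,0,0.051],0],[[0.03,0,0.078],0],[[0.038,0,0.104],0],[[0.046,0,0.131],0],[[0.049,0,0.148],0],[[0.049,0,0.148],0],[[0.049,0,0.148],0]]'

```text
time_s: 17.7
eef_pos: [0.5016, 0.0077, 0.2992]
eef_rot: [-0.006, 0.083, 0.997, 0.0]
wrist_force: [-22.6, 0.2, 20.6]
opening: 0.318
```

```bash
python3 -c "
from h import *
full('g4')"
```

```text
t 17.7 inc [-0.015  0.001  0.013] turn -0.003 gp [0.4998 0.0079 0.1442] tilt [-0.011  0.001 -1.   ] F [-22.55   0.24  20.56] op 0.318
theta 0.011873542003806026 R 0.19866531033328425 tq [ 0.01  3.59 -0.27]
blob [ 250  249   62   86 4250] [280.3 292.8]
```

Call:
drive_tool --increments '[[[0,0,-0.01],0],[[0,0,-0.01],0],[[0,0,-0.01],0],[[0,0,-0.01],0],[[0,0,-0.01],0],[[0,0,-0.01],0],[[0,0,-0.01],0],[[0,0,-0.01],0]]' --claw 0

```text
time_s: 18.75
eef_pos: [0.5044, 0.0071, 0.3012]
eef_rot: [-0.0, 0.083, 0.997, 0.0]
wrist_force: [0.5, -0.2, -0.2]
opening: 1.0
```

```bash
python3 -c "
from h import *
togo([.5035,.0075,.135]);ball('g5')"
```

```text
t 18.75 inc [0.004 0.001 0.045] turn -0.003 gp [0.5044 0.0071 0.1462] tilt [-0.  0. -1.] F [ 0.52 -0.23 -0.22] op 1.0
blob [ 248  239   65   84 4211] [280.3 281.7]
```

Call:
drive_tool --increments '[[[0.002,0,0.015],0],[[0.004,0,0.03],0],[[0.004,0,0.04],0],[[0.004,0,0.045],0],[[0.004,0,0.045],0],[[0.004,0,0.045],0],[[0.004,0,0.045],0],[[0.004,0,0.045],0]]'

```text
time_s: 19.8
eef_pos: [0.5034, 0.0072, 0.29]
eef_rot: [0.0, 0.083, 0.997, -0.0]
wrist_force: [0.1, 1.2, -0.1]
opening: 1.0
```

Call:
drive_tool --increments '[[[0,0,0],0],[[0,0,0],0],[[0,0,0],0],[[0,0,0],0],[[0,0,0],0],[[0,0,0],0],[[0,0,0],0],[[0,0,0],0]]' --claw 1

```text
time_s: 20.8
eef_pos: [0.5034, 0.0072, 0.2902]
eef_rot: [0.0, 0.083, 0.997, -0.0]
wrist_force: [-2.3, 0.4, 4.9]
opening: 0.319
```

```bash
python3 -c "
from h import *
full('g6')"
```

```text
t 20.8 inc [-0.     0.001 -0.023] turn -0.003 gp [0.5034 0.0072 0.1352] tilt [ 0. -0. -1.] F [-2.35  0.43  4.92] op 0.319
theta -0.029454513103835317 R 0.19325597734501374 tq [ 0.06  0.4  -0.01]
blob [ 247  249   68   93 4966] [280.4 296.5]
```

Call:
drive_tool --increments '[[[-0.006,0,-0.027],0],[[-0.014,0,-0.054],0],[[-0.022,0,-0.08],0],[[-0.031,0,-0.107],0],[[-0.041,0,-0.132],0],[[-0.052,0,-0.158],0],[[-0.064,0,-0.183],0],[[-0.064,0,-0.183],0]]'

```text
time_s: 21.85
eef_pos: [0.5191, 0.0046, 0.3361]
eef_rot: [-0.0, 0.083, 0.997, -0.0]
wrist_force: [-3.5, -0.8, -2.4]
opening: 0.32
```

```bash
python3 -c "
from h import *
full('g7')"
```

```text
t 21.85 inc [0.063 0.001 0.161] turn -0.003 gp [0.519  0.0046 0.1811] tilt [-0.001 -0.    -1.   ] F [-3.5  -0.81 -2.44] op 0.32
theta 0.22326755261733064 R 0.19217891377340413 tq [-0.17  0.79  0.09]
blob [ 247  238   68  102 5402] [280.4 290.9]
```

Call:
drive_tool --increments '[[[-0.01,0,-0.02],0],[[-0.02,0,-0.037],0],[[-0.03,0,-0.053],0],[[-0.041,0,-0.072],0],[[-0.041,0,-0.072],0],[[-0.041,0,-0.072],0],[[-0.041,0,-0.072],0],[[-0.041,0,-0.072],0]]'

```text
time_s: 22.9
eef_pos: [0.5296, 0.0028, 0.3536]
eef_rot: [0.001, 0.083, 0.997, -0.0]
wrist_force: [3.5, -2.0, -7.3]
opening: 0.317
```

```bash
python3 -c "
from h import *
full('g8')"
```

```text
t 22.9 inc [0.107 0.002 0.23 ] turn -0.003 gp [0.5297 0.0027 0.1986] tilt [ 0.001 -0.    -1.   ] F [ 3.54 -2.05 -7.34] op 0.317
theta 0.3306520474507404 R 0.19081814016427764 tq [-0.55 -0.26  0.38]
blob [ 247  232   68  104 5418] [280.2 286.5]
```

Call:
drive_tool --increments '[[[0.014,0,0.022],0],[[0.028,0,0.047],0],[[0.041,0,0.072],0],[[0.053,0,0.097],0],[[0.064,0,0.123],0],[[0.074,0,0.148],0],[[0.083,0,0.175],0],[[0.091,0,0.201],0]]'

```text
time_s: 23.95
eef_pos: [0.5065, 0.0067, 0.3032]
eef_rot: [-0.0, 0.083, 0.997, 0.0]
wrist_force: [-1.2, -1.9, -1.5]
opening: 0.322
```

Call:
drive_tool --increments '[[[0.007,0,0.025],0],[[0.011,0,0.04],0],[[0.011,0,0.04],0],[[0.011,0,0.04],0],[[0.011,0,0.04],0],[[0.011,0,0.04],0],[[0.011,0,0.04],0],[[0.011,0,0.04],0]]'

```text
time_s: 24.95
eef_pos: [0.504, 0.0072, 0.2933]
eef_rot: [-0.0, 0.083, 0.997, 0.0]
wrist_force: [-4.2, -0.7, -1.3]
opening: 0.32
```

Call:
drive_tool --increments '[[[0,0,0],0],[[0,0,0],0],[[0,0,0],0],[[0,0,0],0],[[0,0,-0.01],0],[[0,0,-0.02],0],[[0,0,-0.03],0],[[0,0,-0.03],0]]' --claw 0

```text
time_s: 25.95
eef_pos: [0.5043, 0.0071, 0.3013]
eef_rot: [0.0, 0.083, 0.997, -0.0]
wrist_force: [0.8, 0.4, -0.9]
opening: 0.999
```

```bash
python3 -c "
from h import *
togo(K0+[0,0,.004]+.004*EX);ball('g9')"
```

```text
t 25.95 inc [-0.012  0.001  0.005] turn -0.003 gp [0.5044 0.0071 0.1463] tilt [ 0.001 -0.    -1.   ] F [ 0.84  0.42 -0.89] op 0.999
blob [ 248  239   65   84 4203] [280.3 281.7]
```

Call:
drive_tool --increments '[[[-0.006,0,0.001],0],[[-0.012,0,0.001],0],[[-0.012,0,0.001],0],[[-0.012,0,0.001],0],[[-0.012,0,0.001],0],[[-0.012,0,0.001],0],[[-0.012,0,0.001],0],[[-0.012,0,0.001],0]]' --claw 1

```text
time_s: 27.0
eef_pos: [0.5072, 0.0066, 0.3009]
eef_rot: [0.0, 0.083, 0.997, -0.0]
wrist_force: [-2.1, 0.2, 5.3]
opening: 0.312
```

Call:
drive_tool --increments '[[[-0.006,0,-0.027],0],[[-0.014,0,-0.054],0],[[-0.022,0,-0.08],0],[[-0.031,0,-0.107],0],[[-0.041,0,-0.132],0],[[-0.052,0,-0.158],0],[[-0.064,0,-0.183],0],[[-0.064,0,-0.183],0]]'

```text
time_s: 28.0
eef_pos: [0.5231, 0.0039, 0.347]
eef_rot: [0.0, 0.083, 0.997, -0.0]
wrist_force: [1.9, -0.9, -5.8]
opening: 0.309
```

```bash
python3 -c "
from h import *
full('g10')"
```

```text
t 28.0 inc [0.08  0.001 0.204] turn -0.003 gp [0.5232 0.0039 0.192 ] tilt [ 0. -0. -1.] F [ 1.95 -0.94 -5.81] op 0.309
theta 0.2835065781032501 R 0.19326591059726894 tq [-0.26 -0.24  0.  ]
blob [ 250  223   62   93 4408] [280.  272.6]
```

Call:
drive_tool --increments '[[[-0.01,0,-0.02],0],[[-0.02,0,-0.037],0],[[-0.03,0,-0.053],0],[[-0.041,0,-0.072],0],[[-0.041,0,-0.072],0],[[-0.041,0,-0.072],0],[[-0.041,0,-0.072],0],[[-0.041,0,-0.072],0]]'

```text
time_s: 29.05
eef_pos: [0.5335, 0.0021, 0.3647]
eef_rot: [0.001, 0.083, 0.997, -0.0]
wrist_force: [5.5, -2.7, -7.7]
opening: 0.314
```

```bash
python3 -c "
from h import *
full('g11')"
```

```text
t 29.05 inc [0.123 0.002 0.275] turn -0.003 gp [0.5337 0.002  0.2097] tilt [ 0.002 -0.001 -1.   ] F [ 5.54 -2.71 -7.74] op 0.314
theta 0.3907156551490113 R 0.19341883630442613 tq [-0.44 -0.69  0.24]
blob [ 250  218   62   95 4392] [279.6 269.8]
```

Call:
drive_tool --increments '[[[-0.014,0,-0.012],0],[[-0.03,0,-0.03],0],[[-0.047,0,-0.048],0],[[-0.063,0,-0.065],0],[[-0.08,0,-0.082],0],[[-0.096,0,-0.098],0],[[-0.111,0,-0.113],0],[[-0.111,0,-0.113],0]]'

```text
time_s: 30.1
eef_pos: [0.561, -0.0022, 0.3941]
eef_rot: [0.001, 0.083, 0.997, 0.0]
wrist_force: [0.6, -0.4, 0.3]
opening: -0.002
```

```bash
python3 -c "
from h import *
full('g12')"
```

```text
t 30.1 inc [ 0.235 -0.     0.392] turn -0.003 gp [ 0.5613 -0.0022  0.2391] tilt [ 0.002  0.    -1.   ] F [ 0.56 -0.37  0.3 ] op -0.002
theta 0.6013561203343483 R 0.19128368296830714 tq [-0.02  0.03  0.03]
```

Call:
drive_tool --increments '[[[0.03,0,0],0],[[0.08,0,0],0],[[0.13,0,0.02],0],[[0.18,0,0.08],0],[[0.22,0,0.15],0],[[0.243,0,0.23],0],[[0.247,0,0.31],0],[[0.247,0,0.35],0]]' --claw 0

```text
time_s: 31.15
eef_pos: [0.4983, 0.0082, 0.304]
eef_rot: [-0.001, 0.083, 0.997, 0.0]
wrist_force: [-0.8, 0.2, -0.1]
opening: 1.0
```

```bash
python3 -c "
from h import *
togo(K0-[0,0,.0035]-.003*EX);ball('g13')
f=lambda t:np.array([-.19*np.cos(t)+.041*np.sin(t),.19*np.sin(t)+.041*np.cos(t)])
k=[0,.32,.52,.7,.88,1.05]
for a,b in zip(k,k[1:]):
  print([[ -float(round(v,3)) for v in (f(t)-f(a))/.25] for t in np.linspace(a,b,9)[1:]])
"
```

```text
t 31.15 inc [-0.01   0.001  0.046] turn -0.003 gp [0.498  0.0082 0.149 ] tilt [-0.002  0.    -1.   ] F [-0.84  0.22 -0.07] op 1.0
blob [ 249  248   63   82 3970] [280.1 290.1]
[[-0.007, -0.03], [-0.016, -0.06], [-0.025, -0.09], [-0.036, -0.119], [-0.048, -0.148], [-0.061, -0.176], [-0.075, -0.204], [-0.09, -0.231]]
[[-0.01, -0.017], [-0.021, -0.033], [-0.031, -0.049], [-0.043, -0.065], [-0.054, -0.08], [-0.067, -0.096], [-0.079, -0.111], [-0.092, -0.125]]
[[-0.012, -0.013], [-0.024, -0.025], [-0.036, -0.038], [-0.049, -0.05], [-0.062, -0.062], [-0.075, -0.073], [-0.089, -0.084], [-0.102, -0.095]]
[[-0.014, -0.011], [-0.028, -0.021], [-0.043, -0.031], [-0.057, -0.04], [-0.072, -0.05], [-0.087, -0.058], [-0.102, -0.067], [-0.118, -0.075]]
[[-0.015, -0.007], [-0.03, -0.015], [-0.045, -0.021], [-0.06, -0.028], [-0.075, -0.034], [-0.091, -0.04], [-0.106, -0.045], [-0.122, -0.051]]
```

Call:
drive_tool --increments '[[[-0.004,0,0.025],0],[[-0.008,0,0.046],0],[[-0.008,0,0.046],0],[[-0.008,0,0.046],0],[[-0.008,0,0.046],0],[[-0.008,0,0.046],0],[[-0.008,0,0.046],0],[[-0.008,0,0.046],0]]' --claw 1

```text
time_s: 32.2
eef_pos: [0.5015, 0.0076, 0.2939]
eef_rot: [0.0, 0.083, 0.997, -0.0]
wrist_force: [-2.6, 0.1, 4.6]
opening: 0.314
```

```bash
python3 -c "
from h import *
full('g14')"
```

```text
t 32.2 inc [-0.008  0.001 -0.008] turn -0.003 gp [0.5015 0.0075 0.1389] tilt [ 0. -0. -1.] F [-2.61  0.15  4.64] op 0.314
theta -0.012469516706817924 R 0.19586015005582405 tq [ 0.    0.27 -0.04]
blob [ 248  249   66   90 4676] [280.4 295.5]
```

Call:
drive_tool --increments '[[[-0.006,0,-0.03],0],[[-0.014,0,-0.06],0],[[-0.023,0,-0.09],0],[[-0.034,0,-0.119],0],[[-0.046,0,-0.148],0],[[-0.059,0,-0.176],0],[[-0.072,0,-0.204],0],[[-0.086,0,-0.231],0]]'

```text
time_s: 33.25
eef_pos: [0.5227, 0.0039, 0.3517]
eef_rot: [-0.0, 0.083, 0.997, -0.0]
wrist_force: [2.1, -1.2, -6.6]
opening: 0.316
```

```bash
python3 -c "
from h import *
full('g15')"
```

```text
t 33.25 inc [0.078 0.002 0.223] turn -0.003 gp [0.5226 0.0039 0.1967] tilt [-0.001 -0.    -1.   ] F [ 2.05 -1.18 -6.58] op 0.316
theta 0.30321633911963064 R 0.19608133979022954 tq [-0.32 -0.03 -0.03]
blob [ 248  237   65  100 5076] [280.4 288.5]
```

Call:
drive_tool --increments '[[[-0.009,0,-0.017],0],[[-0.019,0,-0.033],0],[[-0.029,0,-0.049],0],[[-0.04,0,-0.065],0],[[-0.051,0,-0.08],0],[[-0.063,0,-0.096],0],[[-0.074,0,-0.111],0],[[-0.086,0,-0.125],0]]'

```text
time_s: 34.3
eef_pos: [0.5444, 0.0002, 0.3827]
eef_rot: [0.001, 0.083, 0.997, -0.0]
wrist_force: [5.2, -4.0, -10.0]
opening: 0.319
```

```bash
python3 -c "
from h import *
full('g16')"
```

```text
t 34.3 inc [0.168 0.002 0.347] turn -0.003 gp [5.446e-01 2.000e-04 2.277e-01] tilt [ 0.001 -0.    -1.   ] F [ 5.16 -4.04 -9.95] op 0.319
theta 0.4987578961924345 R 0.19564674508983376 tq [-0.43 -0.54 -0.25]
blob [ 249  228   64  102 4994] [280.  281.6]
```

Call:
drive_tool --increments '[[[-0.011,0,-0.014],0],[[-0.022,0,-0.027],0],[[-0.034,0,-0.04],0],[[-0.046,0,-0.053],0],[[-0.058,0,-0.065],0],[[-0.07,0,-0.077],0],[[-0.083,0,-0.088],0],[[-0.096,0,-0.099],0]]'

```text
time_s: 35.35
eef_pos: [0.5675, -0.0037, 0.4076]
eef_rot: [-0.001, 0.083, 0.997, -0.0]
wrist_force: [-0.9, -3.8, -5.5]
opening: 0.316
```

```bash
python3 -c "
from h import *
full('g17')"
```

```text
t 35.35 inc [0.259 0.002 0.447] turn -0.003 gp [ 0.5673 -0.0037  0.2526] tilt [-0.001 -0.    -1.   ] F [-0.9  -3.85 -5.55] op 0.316
theta 0.6711590648099764 R 0.19743957464029113 tq [-0.76  0.43  0.03]
blob [221 200  26  57 580] [232.8 226.1]
blob [ 249  223   63  104 5007] [279.9 276.9]
blob [267 362  56  13 336] [294.8 368.4]
```

Call:
drive_tool --increments '[[[-0.013,-0.001,-0.011],0],[[-0.026,-0.002,-0.022],0],[[-0.04,-0.003,-0.033],0],[[-0.054,-0.004,-0.043],0],[[-0.068,-0.004,-0.053],0],[[-0.082,-0.004,-0.062],0],[[-0.097,-0.004,-0.071],0],[[-0.112,-0.004,-0.079],0]]'

```text
time_s: 36.4
eef_pos: [0.5956, -0.0089, 0.4256]
eef_rot: [-0.0, 0.083, 0.997, 0.001]
wrist_force: [2.3, -1.7, -5.5]
opening: 0.312
```

```bash
python3 -c "
from h import *
full('g18')"
```

```text
t 36.4 inc [0.374 0.003 0.519] turn -0.003 gp [ 0.5956 -0.0087  0.2706] tilt [-0.     0.001 -1.   ] F [ 2.34 -1.69 -5.55] op 0.312
theta 0.84358171326219 R 0.19600121589086622 tq [-0.99  0.25 -0.53]
blob [222 200  30  45 568] [235.1 221.6]
blob [ 250  209   62  105 4844] [279.7 264.8]
blob [239 338  77  19 721] [276.4 347. ]
blob [ 239  349   84   26 1442] [284.9 362. ]
```

Call:
drive_tool --increments '[[[-0.01,0,-0.006],0],[[-0.021,0,-0.012],0],[[-0.032,0,-0.018],0],[[-0.043,-0.001,-0.024],0],[[-0.054,-0.001,-0.03],0],[[-0.065,-0.001,-0.036],0],[[-0.076,-0.001,-0.041],0],[[-0.086,-0.001,-0.046],0]]'

```text
time_s: 37.45
eef_pos: [0.6163, -0.0125, 0.4401]
eef_rot: [0.001, 0.083, 0.997, 0.0]
wrist_force: [-6.3, 5.0, 11.2]
opening: 0.315
```

```bash
python3 -c "
from h import *
full('g19')"
```

```text
t 37.45 inc [0.46  0.003 0.576] turn -0.003 gp [ 0.6165 -0.0125  0.2851] tilt [ 0.001  0.    -1.   ] F [-6.29  4.97 11.2 ] op 0.315
theta 0.9721416076499646 R 0.1997690457484289 tq [ 0.53  1.45 -0.69]
blob [ 209  200  103  117 5914] [270.7 257.9]
blob [200 204  26  35 443] [208.6 227.1]
blob [248 319  64  17 546] [279.7 327.1]
blob [ 239  329   84   41 2218] [278.5 349.2]
```

View pics/g19.png

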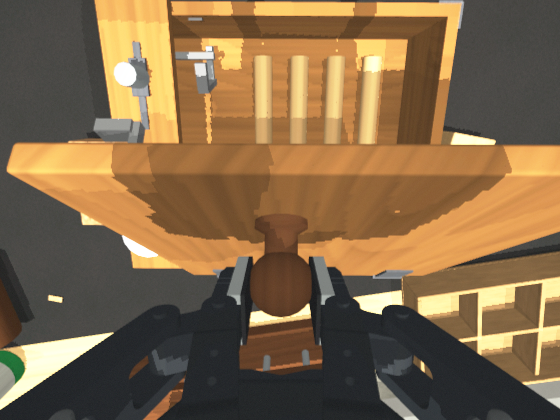

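Call:
drive_tool --increments '[[[-0.01,0,-0.006],0],[[-0.02,0,-0.012],0],[[-0.03,0,-0.018],0],[[-0.04,0,-0.023],0],[[-0.05,0,-0.028],0],[[-0.059,0,-0.032],0],[[-0.066,0,-0.034],0],[[-0.066,0,-0.034],0]]'

```text
time_s: 38.5
eef_pos: [0.6327, -0.0154, 0.4462]
eef_rot: [-0.0, 0.084, 0.996, 0.0]
wrist_force: [1.0, 7.2, -6.7]
opening: 0.31
```

```bash
python3 -c "
from h import *
full('g20')
S=get_calibration('scene');s=camera('scene');cv2.imwrite('pics/f.png',np.hstack([cv2.resize(s[90:330,150:390],(400,400)),cv2.resize(cv2.imread('pics/g20.png'),(400,400))]))"
```

```text
t 38.5 inc [0.524 0.003 0.601] turn -0.004 gp [ 0.6326 -0.0153  0.2912] tilt [-0.001  0.001 -1.   ] F [ 1.02  7.17 -6.66] op 0.31
theta 1.0591632946907386 R 0.20005288638883267 tq [ 0.32 -0.04 -1.28]
blob [  200   200   153   167 11151] [275.7 270.9]
```

View pics/f.png

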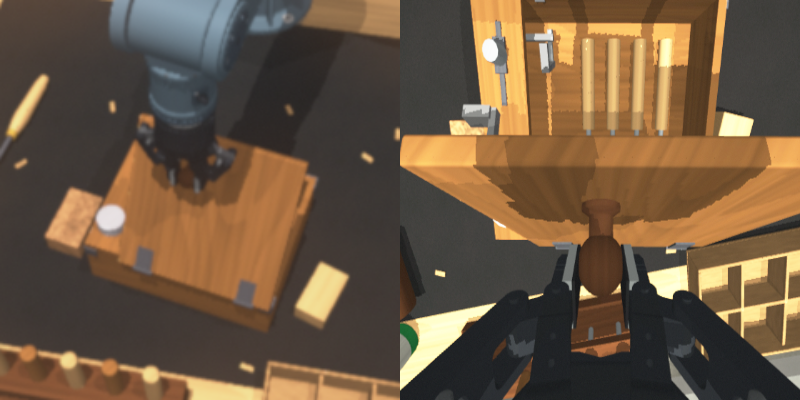

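Call:
drive_tool --increments '[[[0,0,0],0],[[0,0,0],0],[[0,0,0],0],[[0,0,0],0],[[0,0,0],0],[[0,0,0],0],[[0,0,0],0],[[0,0,0],0]]'

```text
time_s: 39.6
eef_pos: [0.6326, -0.0154, 0.4462]
eef_rot: [-0.0, 0.084, 0.996, 0.0]
wrist_force: [2.2, 6.4, -6.4]
opening: 0.314
```

```bash
python3 -c "
from h import *
full('g21')
a=cv2.imread('pics/g20.png');b=cv2.imread('pics/g21.png')
t=a[225:330,240:320];m=cv2.matchTemplate(b,t,cv2.TM_CCOEFF_NORMED);print(cv2.minMaxLoc(m))
t=a[120:170,100:460];m=cv2.matchTemplate(b,t,cv2.TM_CCOEFF_NORMED);print(cv2.minMaxLoc(m))"
```

```text
t 39.6 inc [0.524 0.003 0.601] turn -0.005 gp [ 0.6325 -0.0153  0.2912] tilt [-0.001  0.001 -1.   ] F [ 2.18  6.39 -6.41] op 0.314
theta 1.0590489191993537 R 0.2001349596605455 tq [ 0.28 -0.12 -1.28]
blob [  200   200   160   167 11414] [276.6 269.6]
(-0.3078085780143738, 0.9966694116592407, (258, 0), (240, 225))
(-0.30279454588890076, 0.9927868247032166, (157, 124), (100, 120))
```

The hold is steady: neither the knob nor the lid moved in the picture over one second. Handing in.

```bash
python3 -c "
from bench import *
print(hand_in())"
```

```text
the job is handed in; nothing more can be done
None
```

The lid is open at about 60 degrees and still held by the knob, but it slipped out of the gripper and fell shut twice before I got it there.

- **Tug:** I pulled up on the knob first. The lid rose freely, about 20 mm with only about 5 N, far past the 4 mm hard stop of a caught lid. So the hook had not caught it, and I left the release alone.
- **Lifting:** The lid first slipped from the gripper somewhere between about 43 and 60 degrees. On the fourth grip it slipped at about 25 to 30 degrees. Twice I lowered it by hand to grip again; the first of those ended in a brief push of about 30 N, the highest force I read at the end of any move. The fifth grip held all the way up, with the ball creeping a few mm in the pads.
- **Last checks (39.6 s of 53 s used):**
  - **Lid angle:** about 59 degrees, worked out from the gripper's position and the ball's position between the pads.
  - **Hold:** knob and lid did not move in the wrist picture over a one-second hold. The wrist force there was a steady 9 N or so, about 6 N of it sideways.
  - **Disagreement:** the gripper's distance from the hinge came out at 200 mm instead of 194 mm, which I put down to the ball sitting off-centre in the pads.
- **Things around:** I saw nothing out of place in the last pictures, but I did not measure it.

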